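Fit a display arm to a slotted desk rack and hang the red stamp on it

ROBOT

A 6-joint arm with a two-finger parallel gripper is mounted at the origin on the work surface. World frame = base frame: x ahead of the robot, y to its left, z up, the work surface at z = 0. Lengths are in m, angles in degrees, forces in N, time in s.
With the tool pointing down it reaches from about 0.3 to 0.75 m from the base axis. Payload 8.5 kg.
Tool frame: the origin (TCP) lies at the very end of the fingers, on their centre line; the grasp point (between the pads) lies 19 mm behind it; z points along the fingers, y is the line along which they close (so a half turn about z gives the same grasp; the last joint's range is limited). The gripper opens to 85 mm and grips with 20 to 120 N. Pads are 22 mm wide; open, the fingers measure 114 mm over their backs; the gripper's body (76 mm by 85 mm) begins 54 mm behind the grasp point. The pads swing forward as they close: fully open they stand 13 mm farther back than shut.
Start: joints at [-88.654, 21.807, 74.336, -0, 83.858, -12.336], TCP at [0.13, -0.534, 0.231] pointing down, gripper open.
Joint ranges: [-178.18, 178.18], [-50.72, 133.34], [12.68, 142.11], [-81.47, 261.47], [9.98, 163.14], [-165.26, 165.26]. Speed limits (degrees/s): [136.94, 136.94, 180, 180, 180, 180].

INTERFACE

Orientations are given as a 3x3 rotation matrix whose columns are the frame's x, y, z axes.
In Python, from rig import env gives the robot as it stands.
- The arm moves only by the tool move_arm, never from a script. Its argument "plan" is a list of rows, each a list of 7 numbers: the turn, a rotation vector about the tool's x, y, z in degrees, then the shift along the tool's x, y, z in cm, then the gripper command: -1 is shut, 1 is fully open, values between are in proportion. In form: [[ax, ay, az, tx, ty, tz, jaw], ...]. A call has 1 to 5 rows; each row is the pose to reach, as a shift and turn from the pose commanded when the call began, along the tool's axes at that moment; what a row does not reach only later rows make up. A row lasts 1/10 s, in which the tool goes at most 50 mm and 8.59 degrees, less where a joint would pass 70% of its speed; a pose out of reach is approached as far as the arm can. A call with a gripper value outside its range is refused whole. The fingers move at their own pace and stop on an object; "squeeze" is the grip in N (left out, the last holds). Time passes only in rows, so rows that repeat a pose let the fingers close. It gives the time, the measured TCP pose, the force, the opening and the grip force at its end, in the units of the state.
- env.observe(): the state, without advancing time (a new reading comes with each control period).
- env.get_image(name): name is "scene" or "top" or "wrist"; returns a dict with "color" (384x512x3 uint8, red, green, blue), "fov_y" (degrees; the focal length in pixels is half the picture's height over the tangent of half this angle, whatever the lens; pixels are square), "cx", "cy" (the principal point, pixels), "distortion" ([k1, k2, p1, p2, k3] as OpenCV has them; the pictures are not rectified), "R" (3x3) and "t" (3): a world point X has camera coordinates R X + t. Camera axes: x right, y down, z forward; pixel columns grow to the right and rows downward; lengths in m; the calibration is good to about 2 mm. A picture is of the moment at which its call begins. There is no depth.
- env.close_job(): hands the job in; it is judged then, once.
Trained networks look in a picture, given as the dict that the camera call returned (one of the last four; its "shot" number tells which), for a name from the list of things; names that differ only in an ending like _2 or _b are one class to them, and where a whole thing is asked for, a point or a joint stands for the part that bears it (a point fixed in the world has none). Each returns a list of dicts, best first, with "conf" (0 to 1); they miss things now and then, are a little off and sometimes report something else, mostly with a low value. They report only what shows in the picture. A call takes as long as a camera call. They do not tell look-alikes from the thing itself.
- env.outline_of(target, picture): "mask" (384x512 bool, what is visible of it) and "bbox" ([centre column, centre row, width, height] in pixels, round what is visible of it).
- env.tip_of(target, picture): "pixel" ([column, row] in pixels: a listed point, or the origin of a listed thing).
The state is a dict: "time_s": time; "q": joint angles; "qvel": joint speeds; "joint_efforts": joint torques, N m; "position": TCP position; "tool_rot": TCP orientation; "ft_force": force on the tool from outside, world axes, zero at the start; "wrist_torque": the same for the moment, N m; "grip_width": finger opening in m; "gripper_force": force on a finger pad.
Only numpy, scipy, OpenCV 4.12 (cv2) and the standard library are available. Lean on these libraries where they do the work, as an engineer would, in place of code of your own. Each camera call takes 0.05 s, during which the arm holds its last target. There are 200 camera calls.

TASK

Fit the blue display arm to the slotted rack: hook both its claws into the top row of slots and press it down until it is fully home and the yellow catch has sprung out over its lower bar. Then hang the red stamp on the arm's rod by passing the rod sideways through the gap in the stamp's open loop, let go and leave it hanging still. Leave the other stamps and everything else on the desk where they are.

Things in the scene. Friction and masses are not known exactly. Their poses are not given: they have to be found in the camera images.
- rack: Fixed grey rack, base 12 mm thick (x -40..90, y -70..70). Origin on the desk midway between its two uprights in the plane of their front faces; x points backwards, z up. Uprights centred at y -45 and +45, 34 wide, 8 thick (x 0..8), 225 high. Each has 3 slots right through, 14 wide, 32 high: top row z 178..210, middle 128..160, bottom 78..110. Only the top row has a catch. Room for claws behind.
- seat (a point): Fixed point of the rack, 130 mm above its origin, rack axes: where bracket's origin lies when home in the top row. To fit: axes parallel, bring the bracket in level with its origin 16 to 24 mm (best 20) above this point until its frame meets the uprights (pushes the catch back a little), then straight down until the prongs stop on the slots' lower edges.
- latch (a joint): Yellow sprung leaf, 40 mm wide, between the uprights, hinged at rack z 190, slanting down and forward; foot at z 138, 6 mm proud of the uprights' front. rad: 0 = sprung out (rest), positive = pushed back; 0.12 lets the bracket's lower bar pass; back at 0 above the bar it locks. Holding the frame against the uprights takes about 10 N backwards, pressing down 3 to 8 N more than the weight; left half-way it is pushed out again.
- bracket: Loose blue arm, 0.3 kg, standing on its underside. Origin under the middle of its frame's back face; x to the claws, z up. Frame x -7..0, 106 wide, 58 high: lower bar z 0..7, top bar 46..58, window y -37..37 between. Grip the upright web in front (y -5..5, x -62..-7, z 0..58), best at x -38, z 38. From it a rod 8 mm thick runs forward at z 46 to x -131, end turned up to z 62 (mm).
- claw_left (a point): Foot of the bracket's left claw, bracket (10, 45, 32) mm; the right one is at y -45. Steel claws 8 mm wide: a prong z 48..56 reaching back from the frame to x 14, and behind it a lip hanging down to z 32, its inner face 8.5 mm behind the frame at the prong, 10.5 mm at the foot, so that it hooks over the 8 mm upright.
- rod_mid (a point): Middle of the bracket's rod, on its axis (bracket x -98, z 46 mm), bracket axes; the rod lies along x and its free straight part runs 33 mm either way.
- red_stamp: Loose red rubber stamp, 90 g, 96 mm high, standing. Origin under its centre, z up. Base 30 (x) by 44 (y) by 18. Above it an open black C loop in the y-z plane, bar 8 mm thick, inner radius 15, centre at z 41; its 16 mm gap faces -y at that height, so it goes onto a rod by moving along its own -y. On top a red knob 18 (x) by 14 (y), z 62..96: grip across y at about z 79.
- red_loop (a point): Centre of the red stamp's C loop (stamp z 41 mm), stamp axes. Hanging, it lies about 11 mm below the rod's axis.
- green_stamp: Same make and size as red_stamp but for the colour of base and knob (green), same origin and axes. Not wanted: leave it standing.
- white_stamp: Same make and size as red_stamp but for the colour of base and knob (white), same origin and axes. Not wanted: leave it standing.
- stapler: Black stapler 130 x 34 x 50 mm lying along its x; origin under its centre. Stands upright on the desk; leave it where it is.
- ink_pad: Black ink pad 70 (x) x 110 (y) x 14 mm; origin under its centre. Leave it where it is.
- mug: White mug, 76 mm across, 90 mm high, handle at +y; origin under its centre. Stands upright on the desk; leave it where it is.
- tape_dispenser: Grey tape dispenser 130 (x) x 50 x 82 mm; origin under its centre. Stands upright on the desk; leave it where it is.
- calculator: Grey calculator 150 (x) x 90 x 22 mm; origin under its centre. Leave it where it is.
Mind the look-alikes: they are no part of the job. There is more than one size of the rack; the one meant has the size given above. Several things have the shape of the red_stamp; the one meant has the colours described above.

How it is judged (in metres and radians):
On the way, in this order (a step that is already met when the one before it is completed fails the run):
1. the bracket is home in the top row of slots and the catch has sprung out over its lower bar (z of bracket in the frame of seat between -0.0035 and 0.0035 m and x of bracket in the frame of seat between -0.004 and 0.004 m and y of bracket in the frame of seat between -0.006 and 0.006 m and angle between the x axis of bracket and the x axis of rack, either way round below 0.12 rad and value of joint latch below 0.03 rad), for 0.3 s.
2. the red stamp hangs by its loop on the rod of the locked bracket (all of step 1 and x of red_loop in the frame of rod_mid between -0.036 and 0.036 m and y of red_loop in the frame of rod_mid between -0.007 and 0.007 m and z of red_loop in the frame of rod_mid between -0.016 and -0.005 m and angle between red_stamp's own z axis and vertical below 0.25 rad), for 0.2 s.
At the end, for the whole second after the job is handed in: Bracket origin within 3.5 mm in height, 4 mm fore-aft, 6 mm sideways of seat and square to 0.12 rad; catch under 0.03 rad. Red stamp at rest on the rod: loop centre 5 to 16 mm below its axis, within 7 mm sideways and 36 mm along it of its middle, tilted under 0.25 rad (all of step 2 and linear speed of red_stamp below 0.03 m/s and linear speed of bracket below 0.02 m/s); the robot touches nothing.
It fails at once if another stamp or another thing on the desk is moved by more than 25 mm (distance of any of green_stamp, white_stamp, stapler, ink_pad, mug, tape_dispenser, calculator from where it was at the start of the episode above 0.025 m).
It fails at once if another stamp is knocked over (angle between any of green_stamp, white_stamp's own z axis and vertical above 0.6 rad).
It also fails if it takes over 64 s, if anything falls off the work surface, if the arm or the gripper's body presses on something with over 40 N, if the wrist force passes 120 N, or if a joint passes its speed limit or range.

## Working session

There is one attempt and no reset: what is moved stays moved. The work goes in short steps, Python scripts to look and compute and a tool call to move; the robot and the scene stay as the last step left them, time stands still between calls to the robot, and variables do not carry over. Pictures are saved under pics/ and viewed, at most 10 in all, crops included, and the job is handed in when it is done.

Besides the shell and the picture viewer there is one more tool, called after ">>>" as name(argument=value, ...), one argument or row to a line, values as JSON. move_arm: Moves the arm, as the interface text tells. Its arguments: {"type":"object","properties":{"plan":{"type":"array"},"squeeze":{"type":"number"}},"required":["plan"]}

```bash
ls; mkdir -p pics
python3 - <<'E'
from rig import env
import cv2, numpy as np
s=env.observe(); print({k:np.round(v,3).tolist() for k,v in s.items()})
ims=[]
for n in ("scene","top"):
    p=env.get_image(n); ims.append(p)
    print(n,p["fov_y"],p["cx"],p["cy"],p["distortion"],np.round(p["R"],3).tolist(),np.round(p["t"],3).tolist())
    cv2.imwrite(f"pics/{n}0.png",p["color"][:,:,::-1])
    for t in ["rack","bracket","red_stamp","green_stamp","white_stamp","stapler","ink_pad","mug","tape_dispenser","calculator","seat","claw_left","rod_mid","red_loop"]:
        r=env.tip_of(t,p); print(t,[(np.round(a["pixel"]).tolist(),round(a["conf"],2)) for a in r])
E
```

```text
pics
{'time_s': 0.0, 'q': [-88.654, 21.842, 74.385, 0.0, 83.858, -12.336], 'qvel': [-0.019, 0.016, -0.077, -0.199, 0.122, -0.05], 'joint_efforts': [0.001, -44.847, -23.128, -0.0, 0.005, 0.0], 'position': [0.13, -0.534, 0.231], 'tool_rot': [[0.972, 0.237, -0.0], [0.237, -0.972, 0.001], [0.0, -0.001, -1.0]], 'ft_force': [0.291, 0.587, -0.188], 'wrist_torque': [0.007, -0.003, 0.004], 'gripper_force': 0.0, 'grip_width': 0.085}
scene 55.85134371231594 251.74742482089624 184.14246642839103 [-0.07937257  0.          0.          0.          0.        ] [[-0.392, 0.92, -0.012], [0.502, 0.203, -0.84], [-0.771, -0.335, -0.542]] [0.141, -0.12, 1.446]
rack [([217.0, 267.0], 0.92), ([190.0, 155.0], 0.62)]
bracket [([137.0, 206.0], 0.69)]
red_stamp [([301.0, 289.0], 0.88), ([315.0, 265.0], 0.73)]
green_stamp [([300.0, 236.0], 0.68)]
white_stamp [([349.0, 248.0], 0.53)]
stapler [([211.0, 205.0], 0.78), ([157.0, 180.0], 0.63)]
ink_pad [([247.0, 223.0], 0.82), ([105.0, 260.0], 0.62)]
mug [([100.0, 260.0], 0.8)]
tape_dispenser [([339.0, 316.0], 0.75), ([101.0, 260.0], 0.45)]
calculator [([384.0, 276.0]
[... 324 characters left out ...]
          0.          0.        ] [[-0.027, -1.0, 0.012], [-0.984, 0.025, -0.175], [0.174, -0.016, -0.985]] [0.041, 0.458, 1.164]
rack [([251.0, 137.0], 0.82), ([356.0, 278.0], 0.62)]
bracket [([354.0, 166.0], 0.92)]
red_stamp [([195.0, 141.0], 0.65)]
green_stamp [([202.0, 198.0], 0.47)]
white_stamp [([167.0, 194.0], 0.41)]
stapler [([294.0, 199.0], 0.89), ([186.0, 168.0], 0.71)]
ink_pad [([253.0, 191.0], 0.91)]
mug [([332.0, 109.0], 0.72), ([354.0, 196.0], 0.24)]
tape_dispenser [([164.0, 130.0], 0.65)]
calculator [([135.0, 179.0], 0.78)]
seat [([255.0, 122.0], 0.87)]
claw_left [([342.0, 162.0], 0.57)]
rod_mid [([354.0, 195.0], 0.61)]
red_loop [([189.0, 136.0], 0.63), ([185.0, 161.0], 0.61)]
```

View pics/scene0.png

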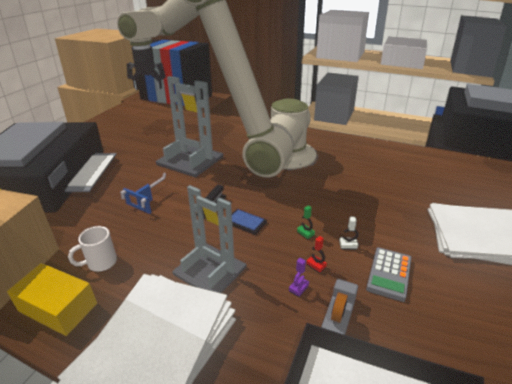

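View pics/top0.png

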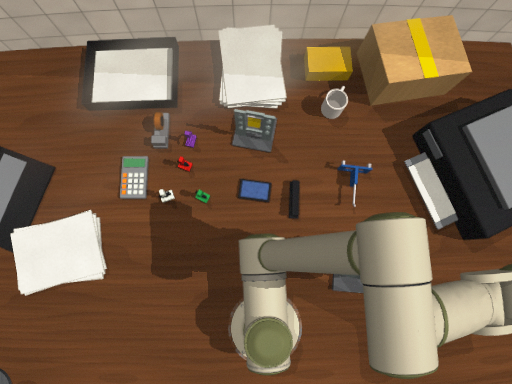

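Scene view shows two racks: one at (213,240), the other at (190,125) beyond it. The stamps are red (318,255), purple (300,277), green (307,222) and white (349,233), and the bracket is at (145,192). Next I'll fit models to the masks, leaving the rack's scale free so the fit shows which rack has the right size.

```bash
cat > h.py <<'E'
import numpy as np, cv2
from scipy.optimize import minimize
from rig import env
def box(x0,x1,y0,y1,z0,z1): return np.array([[x,y,z] for x in(x0,x1) for y in(y0,y1) for z in(z0,z1)])/1000
rack=[box(-40,90,-70,70,0,12)]
for c in(-45,45):
    rack+=[box(0,8,c-17,c-7,0,225),box(0,8,c+7,c+17,0,225)]
    rack+=[box(0,8,c-7,c+7,a,b) for a,b in((0,78),(110,128),(160,178),(210,225))]
rack+=[box(0,8,-28,28,a,b) for a,b in()]
latch=[np.array([[-.006,-.02,.138],[-.006,.02,.138],[.003,-.02,.19],[.003,.02,.19]])]
bracket=[box(-7,0,-53,53,0,7),box(-7,0,-53,53,46,58),box(-7,0,-53,-37,0,58),box(-7,0,37,53,0,58),box(-62,-7,-5,5,0,58),
 box(-131,-62,-4,4,42,50),box(-131,-123,-4,4,42,62)]+[b for c in(-45,45) for b in(box(0,14,c-4,c+4,48,56),box(9,14,c-4,c+4,32,56))]
stamp=[box(-15,15,-22,22,0,18),box(-9,9,-7,7,62,96)]+[
 np.array([[x,r*np.sin(a)*1,41+r*np.cos(a)] for x in(-4,4) for r in(15,23) for a in(t-.2,t+.2)])/1000 for t in np.arange(-1.57+.75,4.71-.74,.35)]
def proj(X,p):
    f=p["color"].shape[0]/2/np.tan(np.radians(p["fov_y"]/2)); K=np.array([[f,0,p["cx"]],[0,f,p["cy"]],[0,0,1.]])
    return cv2.projectPoints(np.asarray(X,float).reshape(-1,3),cv2.Rodrigues(np.array(p["R"]))[0],np.array(p["t"],float),K,np.array(p["distortion"],float))[0][:,0]
def ray(px,p):
    f=p["color"].shape[0]/2/np.tan(np.radians(p["fov_y"]/2)); K=np.array([[f,0,p["cx"]],[0,f,p["cy"]],[0,0,1.]])
    u=cv2.undistortPoints(np.array([[px]],float),K,np.array(p["distortion"],float))[0,0]
    R=np.array(p["R"]); return -R.T@np.array(p["t"]), R.T@np.array([*u,1])
def onplane(px,p,z=0):
    c,d=ray(px,p); return c+d*(z-c[2])/d[2]
def pose(x,y,yaw,z=0):
    c,s=np.cos(yaw),np.sin(yaw); return np.array([[c,-s,0],[s,c,0],[0,0,1]]),np.array([x,y,z])
def render(parts,R,t,p,S=4):
    h,w=p["color"].shape[:2]; m=np.zeros((h*S,w*S),np.uint8)
    for b in parts:
        q=(proj(b@R.T+t,p)+.5)*S-.5
        cv2.fillConvexPoly(m,cv2.convexHull(np.round(q*16).astype(np.int32)),255,shift=4)
    return cv2.resize(m,(w,h),interpolation=cv2.INTER_AREA)/255.
def fit(parts,views,x0,free=None,step=(.01,.01,.1)):
    # views: (picture, mask); x0: x,y,yaw[,scale]
    def cost(v):
        s=v[3] if len(v)>3 else 1; R,t=pose(*v[:3]); c=0
        for p,m in views:
            r=render([b*s for b in parts],R,t,p); c+=1-np.minimum(r,m).sum()/np.maximum(r,m).sum()
        return c/len(views)
    n=len(x0); st=list(step)+[.05]
    sim=[np.array(x0,float)]+[np.array(x0,float)+np.eye(n)[i]*st[i] for i in range(n)]
    r=minimize(cost,x0,method="Nelder-Mead",options=dict(initial_simplex=sim,xatol=1e-4,fatol=1e-4,maxiter=250))
    return r.x,r.fun
E
cat > a.py <<'E'
from h import *
S=env.get_image("scene");T=env.get_image("top")
def masks(n):
    for p,nm in((S,"S"),(T,"T")):
        for r in env.outline_of(n,p): print(n,nm,np.round(r["bbox"]).tolist(),round(r["conf"],2)); yield nm,r
M={n:list(masks(n)) for n in("rack","bracket","red_stamp")}
def pick(n,nm,px): # nearest bbox
    c=[(np.hypot(r["bbox"][0]-px[0],r["bbox"][1]-px[1]),i) for i,(k,r) in enumerate(M[n]) if k==nm]
    d,i=min(c); return M[n][i][1]["mask"].astype(float) if d<30 else None
for n,parts,ps,pt,pxt,yaws,x in(("rackA",rack+latch,(213,240),(255,130),(251,137),(0,.2,-.2),1),("rackB",rack+latch,(190,125),(356,278),(360,270),(0,.2,-.2),1),
   ("bracket",bracket,(145,192),(354,180),(354,170),(0,.2,-.2),0),("red_stamp",stamp,(318,255),(185,164),(185,166),(0,1.57,3.14,-1.57),0)):
    k=n[:4]+("" if 0 else ""); key="rack" if k=="rack" else n
    v=[(p,m) for p,m in((S,pick(key,"S",ps)),(T,pick(key,"T",pt))) if m is not None]
    if not v: print(n,"none"); continue
    o=onplane(pxt,T); best=min((fit(parts,v,[o[0],o[1],y]+[1]*x) for y in yaws),key=lambda a:a[1])
    print(n,len(v),np.round(best[0],4),round(best[1],3))
E
python3 a.py
```

```text
rack S [187.0, 126.0, 70.0, 100.0] 0.92
rack S [318.0, 254.0, 22.0, 36.0] 0.65
rack S [210.0, 239.0, 73.0, 104.0] 0.57
rack T [348.0, 284.0, 34.0, 21.0] 0.88
rack T [255.0, 131.0, 45.0, 48.0] 0.62
bracket S [144.0, 194.0, 44.0, 34.0] 0.95
bracket T [356.0, 177.0, 34.0, 38.0] 0.79
bracket T [253.0, 125.0, 16.0, 14.0] 0.65
red_stamp S [317.0, 255.0, 22.0, 32.0] 0.81
red_stamp S [299.0, 278.0, 17.0, 39.0] 0.74
red_stamp T [183.0, 166.0, 16.0, 12.0] 0.63
rackA 2 [ 0.6493  0.0199 -0.2226  0.9968] 0.101
rackB 2 [ 0.1539 -0.3321 -0.1455  1.3894] 0.498
bracket 2 [ 0.5263 -0.3274 -0.1416] 0.211
red_stamp 2 [ 0.5529  0.2634 -0.516 ] 0.206
```

Rack A is the one meant: it sits at about (0.65, 0.02), fitted scale 0.997, and rack B is larger. Red stamp candidates in the scene view are red (318,255), purple (300,277), green (307,222) and white (349,233), so I choose the red one. I'll move over the bracket and look closely there.

>>> move_arm(
  plan=[
    [0,0,5,5,-1.5,-1,1],
    [0,0,10,9.5,-3,-2,1],
    [0,0,15,14,-4.5,-2,1],
    [0,0,20,18.5,-6,-2,1],
    [0,0,21.8,22.5,-7,-2,1],
  ],
)

```text
time_s: 2.4
position: [0.3338, -0.4115, 0.2517]
tool_rot: [[0.99, -0.143, 0.0], [-0.143, -0.99, -0.0], [0.0, 0.0, -1.0]]
ft_force: [0.4, -1.1, 0.5]
grip_width: 0.0853
gripper_force: 0.0
```

```bash
python3 -c "
from h import *
s=env.observe();print(s['position'],s['tool_rot'],s['time_s'],s['q'])
p=env.get_image('wrist');R=np.array(p['R']);c=-R.T@p['t'];Tr=np.array(s['tool_rot'])
print(p['fov_y'],'cam in tool',Tr.T@(c-s['position']),(Tr.T@R.T).round(3).tolist())"
```

```text
[ 0.33379989 -0.41149854  0.25167949] [[ 9.89659699e-01 -1.43434860e-01  3.49290140e-04]
 [-1.43434731e-01 -9.89659709e-01 -3.71207246e-04]
 [ 3.98922438e-04  3.17268514e-04 -9.99999870e-01]] 2.4 [-6.37681375e+01  1.89487613e+01  7.53348493e+01  8.57522321e-03
  8.56884654e+01  3.44778726e+01]
70.20083216995438 cam in tool [ 0.07971075 -0.00085064 -0.1427728 ] [[-0.001, -0.951, -0.309], [1.0, -0.001, -0.001], [0.001, -0.309, 0.951]]
```

>>> move_arm(
  plan=[
    [0,0,0,3.5,-2.8,0,1],
    [0,0,0,7,-5.6,0,1],
    [0,0,0,10.5,-8.4,0,1],
    [0,0,0,13.6,-11.1,0,1],
    [0,0,0,13.6,-11.1,0,1],
  ],
)

```text
time_s: 2.95
position: [0.4855, -0.3197, 0.251]
tool_rot: [[0.991, -0.136, 0.001], [-0.136, -0.991, 0.001], [0.001, -0.001, -1.0]]
ft_force: [-0.3, -0.3, -1.0]
grip_width: 0.0855
gripper_force: 0.0
```

```bash
cat > b.py <<'E'
from h import *
import sys
name,parts,x0=sys.argv[1],{"bracket":bracket,"red_stamp":stamp,"rack":rack+latch}[sys.argv[1]],eval(sys.argv[2])
s=env.observe();print(np.round(s['position'],4),np.round(s['q'],1),s['time_s'])
p=env.get_image('wrist')
rs=env.outline_of(name,p); print([(np.round(r['bbox']).tolist(),round(r['conf'],2)) for r in rs])
q=proj([[x0[0],x0[1],.04]],p)[0]; r=min(rs,key=lambda r:np.hypot(*(np.array(r['bbox'][:2])-q)))
v,f=fit(parts,[(p,r['mask'].astype(float))],x0); print(v.round(4),np.degrees(v[2]).round(2),round(f,3))
im=p['color'][:,:,::-1].copy(); R,t=pose(*v)
m=(render(parts,R,t,p)>.5).astype(np.uint8); cv2.drawContours(im,cv2.findContours(m,0,2)[0],-1,(0,255,255),1)
if len(sys.argv)>3: cv2.imwrite(f"pics/{sys.argv[3]}.png",im)
np.save(name+".npy",v)
E
python3 b.py bracket "[.526,-.327,-.1416]" w1
```

```text
[ 0.4855 -0.3197  0.251 ] [-45.   24.3  67.    0.1  88.7  52.8] 2.95
[([255.0, 180.0, 87.0, 123.0], 0.62)]
[ 0.5266 -0.3268 -0.1351] -7.74 0.117
```

View pics/w1.png

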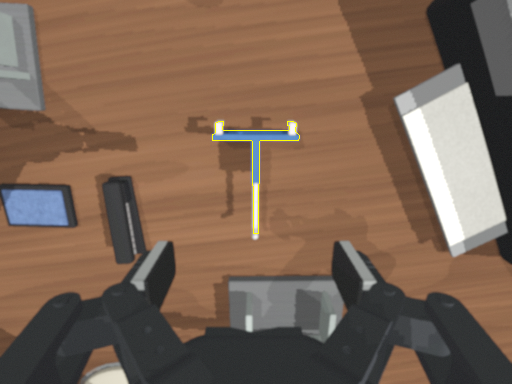

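The wrist picture shows the bracket at (255,180), and the fitted outline lies right on it. Next I go down and grip.

>>> move_arm(
  plan=[
    [0,0,0,0,0.15,4.8,1],
    [0,0,0,0,0.15,9.6,1],
    [0,0,0,0,0.15,14.4,1],
    [0,0,0,0,0.15,19.2,1],
    [0,0,0,0,0.15,22.9,1],
  ],
)

```text
time_s: 3.55
position: [0.4805, -0.3244, 0.02]
tool_rot: [[0.99, -0.143, -0.002], [-0.143, -0.99, 0.001], [-0.002, -0.001, -1.0]]
ft_force: [0.4, -0.1, 0.5]
grip_width: 0.0852
gripper_force: 0.0
```

>>> move_arm(
  plan=[
    [0,0,0,0,0,0,1],
    [0,0,0,0,0,0,-1],
    [0,0,0,0,0,0,-1],
    [0,0,0,0,0,0,-1],
    [0,0,0,0,0,0,-1],
  ],
  squeeze=100,
)

```text
time_s: 4.05
position: [0.4827, -0.3244, 0.0238]
tool_rot: [[0.99, -0.141, 0.002], [-0.141, -0.99, -0.002], [0.002, 0.002, -1.0]]
ft_force: [-0.2, 0.1, -0.1]
grip_width: 0.0283
gripper_force: 0.0
```

>>> move_arm(
  plan=[
    [0,0,0,0,0,0,-1],
    [0,0,0,0,0,0,-1],
    [0,0,0,0,0,0,-1],
    [0,0,0,0,0,0,-1],
    [0,0,0,0,0,0,-1],
  ],
)

```text
time_s: 4.55
position: [0.4825, -0.3239, 0.0233]
tool_rot: [[0.99, -0.141, 0.001], [-0.141, -0.99, -0.001], [0.001, 0.0, -1.0]]
ft_force: [-0.7, 2.4, 7.2]
grip_width: 0.0087
gripper_force: 97.7
```

>>> move_arm(
  plan=[
    [0,0,0,0,0,-2,-1],
    [0,0,0,0,0,-6,-1],
    [0,0,0,0,0,-11,-1],
    [0,0,0,0,0,-16,-1],
    [0,0,0,0,0,-20,-1],
  ],
)

```text
time_s: 5.05
position: [0.4821, -0.3237, 0.2251]
tool_rot: [[0.99, -0.141, 0.001], [-0.141, -0.99, -0.001], [0.001, 0.001, -1.0]]
ft_force: [0.6, -0.7, -3.2]
grip_width: 0.0086
gripper_force: 97.4
```

>>> move_arm(
  plan=[
    [0,0,0.5,0,-3,0,-1],
    [0,0,1,0.2,-7,0,-1],
    [0,0,1.5,0.3,-11,0,-1],
    [0,0,2,0.5,-15,0,-1],
    [0,0,2.5,0.6,-19,0,-1],
  ],
)

```text
time_s: 5.55
position: [0.5147, -0.135, 0.222]
tool_rot: [[0.983, -0.185, -0.001], [-0.185, -0.983, 0.0], [-0.001, -0.0, -1.0]]
ft_force: [0.5, 0.1, -3.4]
grip_width: 0.0087
gripper_force: 97.9
```

>>> move_arm(
  plan=[
    [0,0,0.5,0.2,-4,0,-1],
    [0,0,1,0.5,-8,0,-1],
    [0,0,1.5,0.8,-12,0,-1],
    [0,0,2,1.2,-16,0,-1],
    [0,0,2.1,1.2,-18.2,0,-1],
  ],
)

```text
time_s: 6.05
position: [0.5603, 0.0428, 0.2219]
tool_rot: [[0.976, -0.218, -0.001], [-0.218, -0.976, 0.001], [-0.001, -0.0, -1.0]]
ft_force: [0.3, -0.3, -2.9]
grip_width: 0.0087
gripper_force: 97.8
```

```bash
cat > c.py <<'E'
from h import *
import sys
s=env.observe();print(np.round(s['position'],4),np.round(s['tool_rot'],3).tolist(),np.round(s['q'],1),s['time_s'],s['grip_width'])
p=env.get_image('wrist')
cv2.imwrite(f"pics/{sys.argv[1]}.png",p['color'][:,:,::-1])
for n in("rack","bracket"): print(n,[(np.round(r['bbox']).tolist(),round(r['conf'],2)) for r in env.outline_of(n,p)])
E
python3 c.py w2
```

```text
[0.5603 0.0428 0.2219] [[0.976, -0.218, -0.001], [-0.218, -0.976, 0.001], [-0.001, -0.0, -1.0]] [-7.7 23.4 73.3  0.  83.3 94.9] 6.05 0.00870974353172925
rack [([258.0, 67.0, 265.0, 119.0], 0.57), ([483.0, 331.0, 56.0, 106.0], 0.56)]
bracket [([251.0, 240.0, 249.0, 188.0], 0.72)]
```

View pics/w2.png

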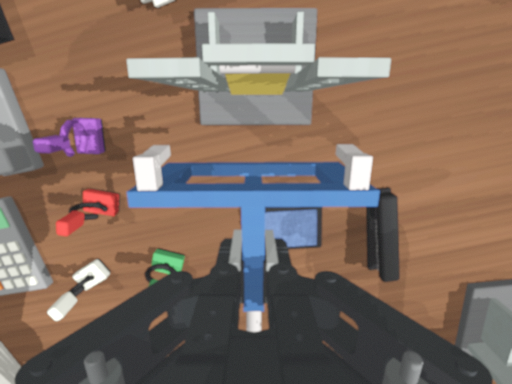

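The picture shows the rack's uprights at (130–390, 68), the yellow catch at (255,84), and the held bracket with its claws at (152,165) and (355,165). I'll fit both in this one view.

```bash
cat > d.py <<'E'
from h import *
import sys
def near(rs,px): return min(rs,key=lambda r:np.hypot(*(np.array(r['bbox'][:2])-px)))['mask'].astype(float)
s=env.observe();p=env.get_image('wrist');tp=s['position'];Tr=np.array(s['tool_rot'])
rm=near(env.outline_of('rack',p),(258,67)); bm=near(env.outline_of('bracket',p),(251,230))
cb=[box(8,14,-62,62,a,b) for a,b in()]
v,f=fit(rack+latch,[(p,rm)],[.6493,.0199,-.2226]); print('rack',v.round(4),np.degrees(v[2]).round(2),round(f,3))
W=np.zeros(bm.shape);W[:212]=1
Q=Tr@np.diag([1,-1,-1.])
def bp(u): # offset of bracket origin from TCP in bracket-like axes, rotvec
    return Q@cv2.Rodrigues(np.array([0,u[4],u[3]]))[0], tp+Q@np.array(u[:3])
def cost(u):
    R,t=bp(u); r=render(bracket,R,t,p)*W; m=bm*W
    return 1-np.minimum(r,m).sum()/np.maximum(r,m).sum()
u0=np.array([.044,0,-.022,0,0]);sim=[u0]+[u0+np.eye(5)[i]*d for i,d in enumerate((.005,.005,.005,.05,.05))]
o=minimize(cost,u0,method='Nelder-Mead',options=dict(initial_simplex=sim,xatol=1e-4,fatol=1e-4,maxiter=400)); u=o.x
print('bracket in tool',u.round(4),round(o.fun,3))
R,t=bp(u); Rr,tr=pose(*v)
print('bracket origin in rack mm',(1000*(Rr.T@(t-tr))).round(1),'rotvec deg',np.degrees(cv2.Rodrigues(Rr.T@R)[0][:,0]).round(2),'seat 0 0 130')
im=p['color'][:,:,::-1].copy()
for m in(render(rack+latch,Rr,tr,p),render(bracket,R,t,p)): cv2.drawContours(im,cv2.findContours((m>.5).astype(np.uint8),0,2)[0],-1,(0,255,255),1)
cv2.imwrite(f"pics/{sys.argv[1]}.png",im[:300]); np.save('rack.npy',v); np.save('u.npy',u)
E
python3 d.py w3
```

```text
Traceback (most recent call last):
  File "d.py", line 5, in <module>
    rm=near(env.outline_of('rack',p),(258,67)); bm=near(env.outline_of('bracket',p),(251,230))
                                                   ~~~~^^^^^^^^^^^^^^^^^^^^^^^^^^^^^^^^^^^^^^^
  File "d.py", line 3, in near
    def near(rs,px): return min(rs,key=lambda r:np.hypot(*(np.array(r['bbox'][:2])-px)))['mask'].astype(float)
                            ~~~^^^^^^^^^^^^^^^^^^^^^^^^^^^^^^^^^^^^^^^^^^^^^^^^^^^^^^^^^
ValueError: min() iterable argument is empty
```

```bash
python3 - <<'E'
t=open('d.py').read()
t=t.replace("s=env.observe();p=env.get_image('wrist');","""s=env.observe()
for _ in range(4):
    p=env.get_image('wrist'); A=env.outline_of('rack',p); B=env.outline_of('bracket',p)
    if A and B: break
""").replace("near(env.outline_of('rack',p),","near(A,").replace("near(env.outline_of('bracket',p),","near(B,")
t=t.replace("\ntp=s[","\ntp=s[")
open('d.py','w').write(t)
E
python3 d.py w3
```

```text
rack [ 0.6491  0.0215 -0.2167] -12.41 0.021
bracket in tool [ 0.0444  0.0012 -0.023   0.0063 -0.0002] 0.033
bracket origin in rack mm [-46.4  -0.9 199.2] rotvec deg [-0.02  0.02  0.01] seat 0 0 130
```

View pics/w3.png

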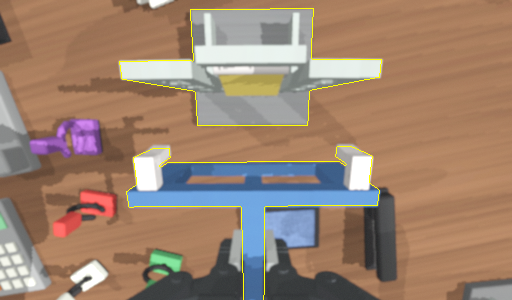

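>>> move_arm(
  plan=[
    [0,0,0,0,-0.09,2,-1],
    [0,0,0,0,-0.09,4,-1],
    [0,0,0,0.6,-0.09,4.9,-1],
    [0,0,0,1.6,-0.09,4.9,-1],
    [0,0,0,2.4,-0.09,4.9,-1],
  ],
)

```text
time_s: 7.0
position: [0.5855, 0.0349, 0.1741]
tool_rot: [[0.975, -0.221, 0.002], [-0.221, -0.975, -0.0], [0.002, -0.0, -1.0]]
ft_force: [0.6, 0.0, -3.0]
grip_width: 0.009
gripper_force: 97.9
```

>>> move_arm(
  plan=[
    [0,0,0,0,0,0,-1],
    [0,0,0,0,0,0,-1],
  ],
)

```text
time_s: 7.2
position: [0.5844, 0.0354, 0.1738]
tool_rot: [[0.975, -0.22, 0.001], [-0.22, -0.975, -0.0], [0.001, -0.0, -1.0]]
ft_force: [-0.1, -0.2, -3.6]
grip_width: 0.0085
gripper_force: 97.9
```

```bash
sed -i "s/W\[:212\]=1/W[:205]=1/" d.py; python3 d.py w4; python3 -c "
from h import *
s=env.observe();print(s['position'],s['ft_force'])"
```

```text
rack [ 0.649   0.0215 -0.2188] -12.54 0.034
bracket in tool [ 0.0444  0.0012 -0.0229  0.0047 -0.0006] 0.026
bracket origin in rack mm [-21.8   0.7 151. ] rotvec deg [ 0.01 -0.08  0.08] seat 0 0 130
[0.58384044 0.03566764 0.17367694] [-0.21448559  0.34906076 -3.52918877]
```

View pics/w4.png

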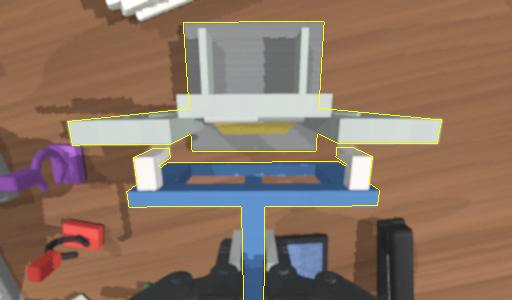

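The outlines fit: the bracket is aligned, 22 mm in front of home and 21 mm above the seat. Push in.

>>> move_arm(
  plan=[
    [0,0,0,0.7,0.06,0.1,-1],
    [0,0,0,1.4,0.06,0.1,-1],
    [0,0,0,1.9,0.06,0.1,-1],
    [0,0,0,2.2,0.06,0.1,-1],
    [0,0,0,2.2,0.06,0.1,-1],
  ],
)

```text
time_s: 7.85
position: [0.6046, 0.0303, 0.1719]
tool_rot: [[0.975, -0.22, -0.004], [-0.22, -0.975, 0.001], [-0.004, 0.0, -1.0]]
ft_force: [-6.5, 1.3, -1.2]
grip_width: 0.0088
gripper_force: 98.2
```

>>> move_arm(
  plan=[
    [0,0,0,0.1,0,0,-1],
    [0,0,0,0.15,0,0.3,-1],
    [0,0,0,0.15,0,0.6,-1],
  ],
)

```text
time_s: 8.15
position: [0.6057, 0.0302, 0.1665]
tool_rot: [[0.976, -0.22, -0.003], [-0.22, -0.976, 0.001], [-0.003, 0.0, -1.0]]
ft_force: [-7.8, 1.8, 2.2]
grip_width: 0.0087
gripper_force: 98.8
```

>>> move_arm(
  plan=[
    [0,0,0,0.05,0,0.4,-1],
    [0,0,0,0.05,0,0.8,-1],
    [0,0,0,0.05,0,1.2,-1],
    [0,0,0,0.05,0,1.4,-1],
    [0,0,0,0.05,0,1.5,-1],
  ],
)

```text
time_s: 8.65
position: [0.6058, 0.0303, 0.1531]
tool_rot: [[0.976, -0.22, -0.002], [-0.22, -0.976, 0.0], [-0.002, 0.0, -1.0]]
ft_force: [-16.8, 2.7, 19.1]
grip_width: 0.0085
gripper_force: 101.2
```

>>> move_arm(
  plan=[
    [0,0,0,0,0,0.15,-1],
    [0,0,0,-0.1,0,0.15,-1],
    [0,0,0,-0.2,0,0,-1],
    [0,0,0,-0.2,0,-0.05,-1],
  ],
)

```text
time_s: 9.05
position: [0.6058, 0.0303, 0.1531]
tool_rot: [[0.976, -0.22, 0.002], [-0.22, -0.976, -0.0], [0.002, -0.0, -1.0]]
ft_force: [-3.1, 1.5, 5.0]
grip_width: 0.0086
gripper_force: 99.1
```

```bash
python3 d.py w5
python3 - <<'E'
from h import *
p=env.get_image("scene"); q=proj([[.649,.0215,.15]],p)[0].astype(int); print(q)
c=p["color"][q[1]-50:q[1]+50,q[0]-60:q[0]+60,::-1]
w=cv2.imread('pics/w5.png'); c=cv2.resize(c,None,fx=3,fy=3,interpolation=2)
o=np.zeros((600,512,3),np.uint8); o[:300]=w; o[300:600,:360]=c; cv2.imwrite('pics/m5.png',o)
s=env.observe();print(s['position'],s['ft_force'])
E
```

```text
rack [ 0.649   0.0214 -0.2178] -12.48 0.085
bracket in tool [ 0.0278  0.002  -0.0183 -0.057   0.3112] 0.51
bracket origin in rack mm [-16.3   1.2 134.9] rotvec deg [ 0.06 17.71 -3.48] seat 0 0 130
[211 219]
[0.60574419 0.03022628 0.15303013] [-4.61739496  1.37265357  8.04441791]
```

View pics/m5.png

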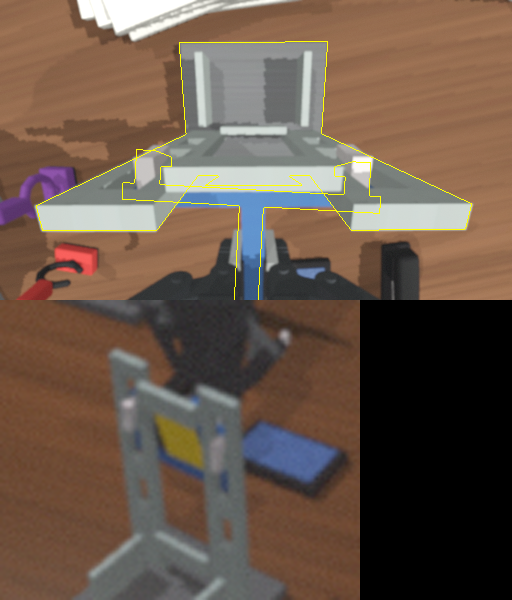

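Both claws are through the top slots, and the kinematics put the bracket at z ≈ 130 mm. A gentle upward tug will test the catch.

>>> move_arm(
  plan=[
    [0,0,0,0,0,-0.15,-1],
    [0,0,0,0,0,-0.25,-1],
    [0,0,0,0,0,-0.25,-1],
  ],
)

```text
time_s: 9.55
position: [0.6053, 0.03, 0.1538]
tool_rot: [[0.975, -0.22, -0.001], [-0.22, -0.975, 0.0], [-0.001, 0.0, -1.0]]
ft_force: [0.0, -0.8, -3.3]
grip_width: 0.0086
gripper_force: 98.2
```

>>> move_arm(
  plan=[
    [0,0,0,0,0,-0.1,-1],
    [0,0,0,0,0,-0.15,-1],
    [0,0,0,0,0,-0.15,-1],
  ],
)

```text
time_s: 9.85
position: [0.6052, 0.0301, 0.1546]
tool_rot: [[0.975, -0.22, -0.002], [-0.22, -0.975, 0.0], [-0.002, 0.0, -1.0]]
ft_force: [5.2, -0.3, -13.5]
grip_width: 0.0088
gripper_force: 97.0
```

Locked: about 10 N above the weight, with only 1.5 mm of play. Settle it down, release and go up.

>>> move_arm(
  plan=[
    [0,0,0,0,0,0.1,-1],
    [0,0,0,0,0,0.2,-1],
    [0,0,0,0,0,0.2,1],
    [0,0,0,0,0,0.2,1],
    [0,0,0,0,0,0.2,1],
  ],
)

```text
time_s: 10.35
position: [0.6056, 0.0302, 0.1548]
tool_rot: [[0.975, -0.22, 0.002], [-0.22, -0.975, -0.0], [0.002, -0.0, -1.0]]
ft_force: [-0.3, -0.8, 0.5]
grip_width: 0.0519
gripper_force: 0.0
```

>>> move_arm(
  plan=[
    [0,0,0,0,0,0,1],
    [0,0,0,0,0,0,1],
    [0,0,0,-0.2,0,-1.5,1],
    [0,0,0,-0.5,0,-5,1],
    [0,0,0,-1,0,-9.5,1],
  ],
)

```text
time_s: 10.85
position: [0.5948, 0.0324, 0.2484]
tool_rot: [[0.975, -0.22, -0.004], [-0.22, -0.975, 0.001], [-0.004, 0.0, -1.0]]
ft_force: [1.4, -0.6, -0.3]
grip_width: 0.0852
gripper_force: 0.0
```

Run:
```python
from h import *
s=env.observe();print(s['position'],s['ft_force'],s['grip_width'],s['q'])
S=env.get_image("scene");T=env.get_image("top")
for p,px in((S,(301,270)),(T,(185,164))):
    for n in("red_stamp","red_loop"):
        print(n,[(np.round(a["pixel"],1).tolist(),round(a["conf"],2),onplane(a["pixel"],p,0 if n=="red_stamp" else .041)[:2].round(4).tolist()) for a in env.tip_of(n,p)])
```

```text
[0.59484996 0.03236666 0.24844295] [ 1.35413505 -0.61278921 -0.2915353 ] 0.08519790574014531 [-8.26147924e+00  2.59950401e+01  6.46465517e+01  1.18069759e-03
  8.95822111e+01  9.44663654e+01]
red_stamp [([298.5, 289.5], 0.64, [0.6461, 0.2446])]
red_loop [([296.8, 278.6], 0.74, [0.6511, 0.2394]), ([315.9, 251.9], 0.65, [0.5467, 0.2577])]
red_stamp [([183.2, 169.0], 0.54, [0.5436, 0.2697]), ([189.9, 142.3], 0.48, [0.6411, 0.2466])]
red_loop [([183.2, 162.1], 0.64, [0.558, 0.2625]), ([190.3, 137.1], 0.41, [0.6468, 0.2387])]
```

>>> move_arm(
  plan=[
    [0,0,0,-2.5,-4,-1,1],
    [0,0,0,-5,-8,-2,1],
    [0,0,0,-8,-12,-2,1],
    [0,0,0,-11,-16,-2,1],
    [0,0,0,-13.5,-20,-2,1],
  ],
)

```text
time_s: 11.65
position: [0.5063, 0.2588, 0.2677]
tool_rot: [[0.975, -0.22, -0.002], [-0.22, -0.975, -0.001], [-0.002, 0.001, -1.0]]
ft_force: [0.7, 0.0, -0.1]
grip_width: 0.0852
gripper_force: 0.0
```

>>> move_arm(
  plan=[
    [0,0,0,-1,-1,0,1],
    [0,0,0,-1,-1,0,1],
  ],
)

```text
time_s: 11.85
position: [0.4992, 0.2705, 0.2678]
tool_rot: [[0.976, -0.217, -0.002], [-0.217, -0.976, -0.001], [-0.002, 0.001, -1.0]]
ft_force: [-0.7, -0.2, 0.7]
grip_width: 0.0858
gripper_force: 0.0
```

Run:
```python
from h import *
s=env.observe();print(s['position'],s['q'].round(1) if hasattr(s['q'],'round') else s['q'])
p=env.get_image('wrist')
rs=env.outline_of('red_stamp',p); print([(np.round(r['bbox']).tolist(),round(r['conf'],2)) for r in rs])
q=proj([[.552,.263,.04]],p)[0]; print(q)
r=min(rs,key=lambda r:np.hypot(*(np.array(r['bbox'][:2])-q))); m=r['mask'].astype(float)
fs=sorted([fit(stamp,[(p,m)],[.552,.263,y]) for y in np.arange(8)*np.pi/4],key=lambda a:a[1])
for v,f in fs[:4]: print(v.round(4),np.degrees(v[2]).round(1)%360,round(f,3))
im=p['color'][:,:,::-1].copy(); R,t=pose(*fs[0][0])
mm=(render(stamp,R,t,p)>.5).astype(np.uint8)
im=cv2.resize(im,None,fx=3,fy=3,interpolation=2); mm=cv2.resize(mm,None,fx=3,fy=3,interpolation=0)
im2=im.copy(); cv2.drawContours(im2,cv2.findContours(mm,1,2)[0],-1,(0,255,255),1)
b=(np.array(r['bbox'])*3).astype(int); x0=max(b[0]-190,0); y0=max(b[1]-190,0)
cv2.imwrite('pics/s1.png',np.hstack([im[y0:y0+380,x0:x0+380],im2[y0:y0+380,x0:x0+380]])); print('crop origin',x0/3,y0/3)
np.save('red.npy',fs[0][0])
```

```text
[0.49920706 0.27048001 0.26778722] [ 16.5  22.4  67.3   0.   90.4 119. ]
[([252.0, 120.0, 38.0, 24.0], 0.8), ([252.0, 43.0, 24.0, 49.0], 0.78)]
[250.58225372 121.99668135]
[0.5545 0.2624 5.8945] 337.7 0.075
[0.5545 0.2626 5.8856] 337.2 0.075
[ 0.5547  0.2623 -0.3885] 337.7 0.075
[ 0.5545  0.2624 -0.3946] 337.4 0.075
crop origin 188.66666666666666 56.666666666666664
```

View pics/s1.png

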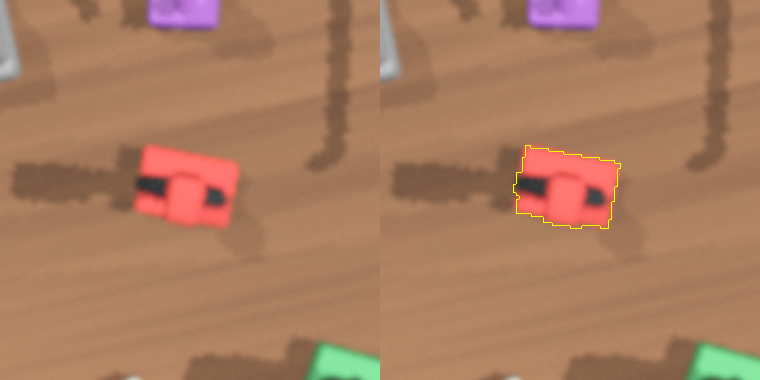

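The crop shows the red stamp at image (252,120), with the loop's solid side to the left and its gap to the right, towards world −y. That agrees with the fitted yaw of −22.4°. Next I grip its knob.

>>> move_arm(
  plan=[
    [0,0,5,2.5,-0.2,2,1],
    [0,0,10,5,-0.4,4,1],
    [0,0,10,5.6,-0.4,8,1],
    [0,0,10,5.6,-0.4,12,1],
    [0,0,10,5.6,-0.4,15,1],
  ],
)

```text
time_s: 12.45
position: [0.5562, 0.2582, 0.1158]
tool_rot: [[0.921, -0.389, -0.003], [-0.389, -0.921, -0.001], [-0.002, 0.002, -1.0]]
ft_force: [-0.4, 0.4, -1.0]
grip_width: 0.0852
gripper_force: 0.0
```

>>> move_arm(
  plan=[
    [0,0,0,0,0,0,1],
    [0,0,0,0,0,0,1],
  ],
)

```text
time_s: 12.65
position: [0.5568, 0.2595, 0.1195]
tool_rot: [[0.922, -0.388, 0.0], [-0.388, -0.922, -0.0], [0.0, -0.0, -1.0]]
ft_force: [-0.2, 0.1, 0.7]
grip_width: 0.0851
gripper_force: 0.0
```

>>> move_arm(
  plan=[
    [0,0,0,-0.3,-0.2,2,1],
    [0,0,0,-0.3,-0.2,4,1],
    [0,0,0,-0.3,-0.2,5.4,1],
    [0,0,0,-0.3,-0.2,5.4,1],
    [0,0,0,-0.3,-0.2,5.4,1],
  ],
)

```text
time_s: 13.15
position: [0.555, 0.2636, 0.0668]
tool_rot: [[0.922, -0.387, 0.003], [-0.387, -0.922, 0.001], [0.002, -0.002, -1.0]]
ft_force: [-0.1, -0.2, 0.2]
grip_width: 0.0853
gripper_force: 0.0
```

>>> move_arm(
  plan=[
    [0,0,0,0,0,0,0],
    [0,0,0,0,0,0,-0.4],
    [0,0,0,0,0,0,-1],
    [0,0,0,0,0,0,-1],
    [0,0,0,0,0,0,-1],
  ],
  squeeze=50,
)

```text
time_s: 13.65
position: [0.5539, 0.2637, 0.0649]
tool_rot: [[0.922, -0.386, 0.0], [-0.386, -0.922, -0.0], [0.0, -0.0, -1.0]]
ft_force: [0.4, 2.0, -1.5]
grip_width: 0.0135
gripper_force: 53.7
```

>>> move_arm(
  plan=[
    [0,0,0,0,0,0,-1],
    [0,0,0,0,0,0,-1],
    [0,0,0,0,0,0,-1],
    [0,0,0,0,0,0,-1],
  ],
)

```text
time_s: 14.05
position: [0.5538, 0.2637, 0.0649]
tool_rot: [[0.922, -0.386, 0.0], [-0.386, -0.922, 0.0], [0.0, -0.0, -1.0]]
ft_force: [0.2, -0.4, 0.9]
grip_width: 0.0128
gripper_force: 53.3
```

>>> move_arm(
  plan=[
    [0,0,0,0,0,-2,-1],
    [0,0,0,0,0,-6,-1],
    [0,0,-3.5,0,0,-10,-1],
    [0,0,-7,0,0,-13,-1],
    [0,0,-10.2,0,0,-13.5,-1],
  ],
)

```text
time_s: 14.55
position: [0.555, 0.264, 0.2039]
tool_rot: [[0.977, -0.214, 0.007], [-0.214, -0.977, 0.002], [0.006, -0.003, -1.0]]
ft_force: [0.4, -0.4, -1.0]
grip_width: 0.0131
gripper_force: 52.9
```

>>> move_arm(
  plan=[
    [0,0,0,1,3,0,-1],
    [0,0,0,2.2,7,0,-1],
    [0,0,0,3.5,11,0,-1],
    [0,0,0,4.8,14.5,0,-1],
    [0,0,0,4.8,14.5,0,-1],
  ],
)

```text
time_s: 15.05
position: [0.5698, 0.1078, 0.1995]
tool_rot: [[0.975, -0.221, -0.0], [-0.221, -0.975, -0.001], [-0.0, 0.001, -1.0]]
ft_force: [-0.1, 0.8, -0.3]
grip_width: 0.0133
gripper_force: 53.0
```

>>> move_arm(
  plan=[
    [0,0,0,0,0,0,-1],
    [0,0,0,0,0,0,-1],
  ],
)

```text
time_s: 15.25
position: [0.5691, 0.1125, 0.1997]
tool_rot: [[0.976, -0.216, -0.0], [-0.216, -0.976, 0.0], [-0.0, -0.0, -1.0]]
ft_force: [-0.1, -0.3, -0.7]
grip_width: 0.0136
gripper_force: 53.0
```

Run:
```python
from h import *
s=env.observe();tp=s['position'];Tr=s['tool_rot'];print(np.round(tp,4),np.round(Tr,3).tolist())
w=env.get_image('wrist');S=env.get_image('scene')
R,t=pose(.649,.0215,np.radians(-12.5),.130)
rod=[b for b in bracket[5:7]]; Rs,ts=pose(tp[0],tp[1],np.radians(-12.5),tp[2]-.065)
out=[]
for p,sz in((w,0),(S,1)):
    im=p['color'][:,:,::-1].copy()
    k=3 if sz else 2
    im=cv2.resize(im,None,fx=k,fy=k,interpolation=2)
    for parts,RR,tt,c in((bracket,R,t,(0,255,255)),(stamp,Rs,ts,(0,255,0))):
        m=cv2.resize((render(parts,RR,tt,p)>.5).astype(np.uint8),None,fx=k,fy=k,interpolation=0)
        cv2.drawContours(im,cv2.findContours(m,1,2)[0],-1,c,1)
    q=proj([R@[-.09,.03,.04]+t],p)[0]*k; x,y=np.clip(q-[200,200],0,None).astype(int)
    c=im[y:y+400,x:x+400]; out.append(cv2.copyMakeBorder(c,0,400-c.shape[0],0,400-c.shape[1],0)); print((x/k,y/k))
cv2.imwrite('pics/i1.png',np.hstack(out))
```

```text
[0.5691 0.1125 0.1997] [[0.976, -0.216, -0.0], [-0.216, -0.976, 0.0], [-0.0, -0.0, -1.0]]
(np.float64(215.0), np.float64(111.5))
(np.float64(177.33333333333334), np.float64(132.0))
```

View pics/i1.png

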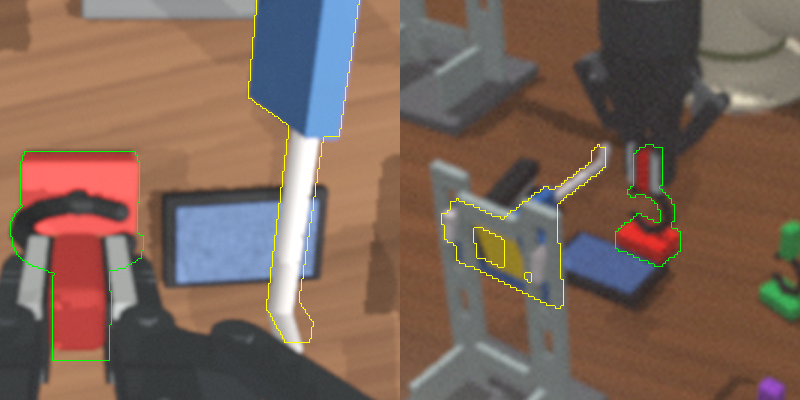

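The outlines match in both views, and the loop's gap faces the rod at rod height. Slide it on.

>>> move_arm(
  plan=[
    [0,0,0,0,1.5,0,-1],
    [0,0,0,0,3,0,-1],
    [0,0,0,0,4.5,0,-1],
    [0,0,0,0,5.8,0,-1],
    [0,0,0,0,7,0,-1],
  ],
)

```text
time_s: 15.85
position: [0.5538, 0.0419, 0.1999]
tool_rot: [[0.976, -0.218, 0.0], [-0.218, -0.976, -0.0], [0.0, -0.0, -1.0]]
ft_force: [0.2, -0.6, -0.8]
grip_width: 0.013
gripper_force: 52.9
```

>>> move_arm(
  plan=[
    [0,0,0,0,0.1,0,-1],
    [0,0,0,0,0.1,0,-1],
  ],
)

```text
time_s: 16.05
position: [0.5539, 0.0421, 0.1999]
tool_rot: [[0.976, -0.218, 0.0], [-0.218, -0.976, 0.0], [0.0, -0.0, -1.0]]
ft_force: [1.5, 0.5, -1.3]
grip_width: 0.0133
gripper_force: 52.8
```

>>> move_arm(
  plan=[
    [0,0,0,0,-0.1,0.4,-1],
    [0,0,0,0,-0.1,0.8,-1],
    [0,0,0,0,-0.1,1.0,-1],
    [0,0,0,0,-0.1,1.0,-1],
  ],
)

```text
time_s: 16.45
position: [0.5539, 0.0437, 0.1893]
tool_rot: [[0.976, -0.216, -0.001], [-0.216, -0.976, 0.0], [-0.001, 0.0, -1.0]]
ft_force: [0.1, 0.8, -1.1]
grip_width: 0.0133
gripper_force: 52.8
```

Not bearing yet, so a little lower.

>>> move_arm(
  plan=[
    [0,0,0,0,0,0.05,-1],
    [0,0,0,0,0,0.1,-1],
    [0,0,0,0,0,0.1,-1],
  ],
)

```text
time_s: 16.75
position: [0.5541, 0.0434, 0.1889]
tool_rot: [[0.976, -0.217, 0.0], [-0.217, -0.976, -0.0], [0.0, -0.0, -1.0]]
ft_force: [0.9, -0.2, -1.2]
grip_width: 0.013
gripper_force: 52.8
```

>>> move_arm(
  plan=[
    [0,0,0,0,0,0.08,-1],
    [0,0,0,0,0,0.16,-1],
    [0,0,0,0,0,0.16,-1],
  ],
)

```text
time_s: 17.05
position: [0.5542, 0.0434, 0.1874]
tool_rot: [[0.976, -0.217, 0.0], [-0.217, -0.976, -0.0], [0.0, -0.0, -1.0]]
ft_force: [-0.1, -0.7, 1.7]
grip_width: 0.0127
gripper_force: 53.2
```

It's bearing on the rod. Release: open gradually, wait, then go straight up.

>>> move_arm(
  plan=[
    [0,0,0,0,0,0,-0.6],
    [0,0,0,0,0,0,-0.3],
    [0,0,0,0,0,0,0],
    [0,0,0,0,0,0,0.3],
    [0,0,0,0,0,0,0.3],
  ],
)

```text
time_s: 17.55
position: [0.5541, 0.0434, 0.1872]
tool_rot: [[0.976, -0.217, -0.0], [-0.217, -0.976, 0.0], [-0.0, -0.0, -1.0]]
ft_force: [-1.3, -0.4, -0.3]
grip_width: 0.0559
gripper_force: 0.0
```

>>> move_arm(
  plan=[
    [0,0,0,0,0,-0.5,0.3],
    [0,0,0,0,0,-2,0.3],
    [0,0,0,0,0,-5,0.3],
    [0,0,0,-1,0,-9,0.3],
    [0,0,0,-3,0,-12,0.3],
  ],
)

```text
time_s: 18.05
position: [0.5252, 0.0497, 0.3095]
tool_rot: [[0.976, -0.217, 0.002], [-0.217, -0.976, -0.0], [0.002, -0.0, -1.0]]
ft_force: [0.2, 0.1, 0.2]
grip_width: 0.0557
gripper_force: 0.0
```

>>> move_arm(
  plan=[
    [0,0,0,0,0,0,0.3],
    [0,0,0,0,0,0,0.3],
    [0,0,0,0,0,0,0.3],
    [0,0,0,0,0,0,0.3],
    [0,0,0,0,0,0,0.3],
  ],
)

```text
time_s: 18.55
position: [0.5249, 0.0498, 0.3063]
tool_rot: [[0.976, -0.217, -0.002], [-0.217, -0.976, 0.0], [-0.002, 0.0, -1.0]]
ft_force: [-0.2, -0.4, 0.6]
grip_width: 0.0555
gripper_force: 0.0
```

```bash
cat > e.py <<'E'
from h import *
s=env.observe();print(s['position'],s['ft_force'],s['time_s'])
w=env.get_image('wrist');S=env.get_image('scene')
R,t=pose(.649,.0215,np.radians(-12.5),.130); Rs,ts=pose(.5541,.0434,np.radians(-12.5),.124); out=[]
for p,k in((w,2),(S,3)):
    im=cv2.resize(p['color'][:,:,::-1].copy(),None,fx=k,fy=k,interpolation=2)
    m=cv2.resize((render(stamp,Rs,ts,p)>.5).astype(np.uint8),None,fx=k,fy=k,interpolation=0)
    cv2.drawContours(im,cv2.findContours(m,1,2)[0],-1,(0,255,0),1)
    q=proj([R@[-.07,0,.03]+t],p)[0]*k; x,y=np.clip(q-[200,200],0,None).astype(int)
    c=im[y:y+400,x:x+400]; out.append(cv2.copyMakeBorder(c,0,400-c.shape[0],0,400-c.shape[1],0))
cv2.imwrite('pics/f1.png',np.hstack(out))
E
python3 e.py
```

```text
[0.52491203 0.04979481 0.30625203] [-0.21238869 -0.3581984   0.56700233] 18.55
```

View pics/f1.png

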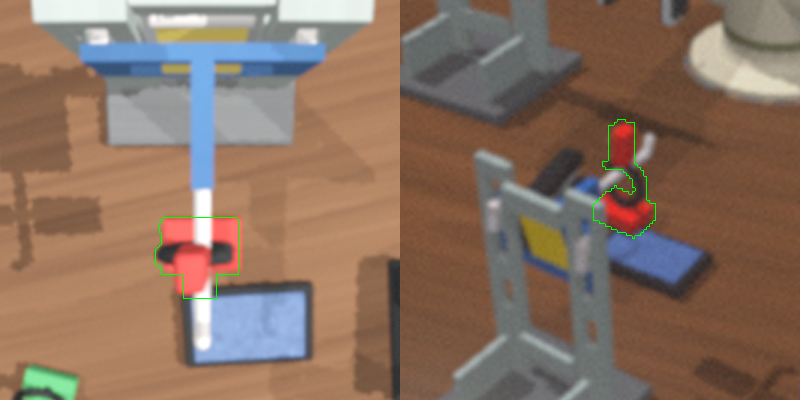

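The stamp hangs on the rod with a slight lean, and the catch shows over the lower bar. I'll wait until it's still, then measure the tilt and motion numerically.

>>> move_arm(
  plan=[
    [0,0,0,0,0,0,0.3],
    [0,0,0,0,0,0,0.3],
    [0,0,0,0,0,0,0.3],
    [0,0,0,0,0,0,0.3],
    [0,0,0,0,0,0,0.3],
  ],
)

```text
time_s: 19.15
position: [0.5248, 0.0499, 0.3073]
tool_rot: [[0.976, -0.217, 0.0], [-0.217, -0.976, -0.0], [0.0, 0.0, -1.0]]
ft_force: [0.3, -0.7, -1.1]
grip_width: 0.0555
gripper_force: 0.0
```

>>> move_arm(
  plan=[
    [0,0,0,0,0,0,0.3],
    [0,0,0,0,0,0,0.3],
    [0,0,0,0,0,0,0.3],
    [0,0,0,0,0,0,0.3],
    [0,0,0,0,0,0,0.3],
  ],
)

```text
time_s: 19.65
position: [0.5248, 0.0499, 0.3072]
tool_rot: [[0.976, -0.217, 0.0], [-0.217, -0.976, 0.0], [0.0, -0.0, -1.0]]
ft_force: [1.0, -1.0, -0.6]
grip_width: 0.0554
gripper_force: 0.0
```

```bash
cat > g.py <<'E'
from h import *
P=[]
for i in range(6):
    p=env.get_image('wrist'); q=proj([[.5541,.0434,.165]],p)[0]
    rs=[r for r in env.outline_of('red_stamp',p) if np.hypot(*(np.array(r['bbox'][:2])-q))<30]
    c=p['color'].astype(int); m=(c[...,0]>130)&(c[...,1]<.6*c[...,0])&(c[...,2]<.6*c[...,0]); yy,xx=np.nonzero(m); k=np.hypot(xx-q[0],yy-q[1])<45
    print('red centroid',xx[k].mean().round(2),yy[k].mean().round(2),k.sum(),len(rs))
    if rs: P.append((p,rs[0]['mask'].astype(float)))
if P:
    p,m=P[-1]; Ry,_=pose(0,0,np.radians(-12.5))
    rod=np.array([.5541,.0434,.176])
    best=[]
    for a in np.radians(np.arange(-20,21,2)):
        R=Ry@cv2.Rodrigues(np.array([a,0,0.]))[0]
        best.append(min((1-np.minimum(r,m).sum()/np.maximum(r,m).sum(),round(np.degrees(a)),dy,dz) for dy in(-.006,-.003,0,.003,.006) for dz in(-.014,-.011,-.008) for r in [render(stamp,R,rod+Ry@[0,dy,dz]-R@[0,0,.041],p)]))
    print(sorted(best)[:4])
E
python3 g.py
```

```text
red centroid 254.74 148.84 966 1
red centroid 254.78 148.84 965 1
red centroid 254.75 148.86 968 1
red centroid 254.73 148.86 967 1
red centroid 254.77 148.85 963 1
red centroid 254.74 148.84 970 1
[(np.float64(0.170989871458764), -4, 0, -0.014), (np.float64(0.1891236896791908), -2, 0, -0.014), (np.float64(0.1940755700472735), -6, 0, -0.014), (np.float64(0.23278546249672427), 0, 0, -0.014)]
```

```bash
python3 -c "
from rig import env
print(env.close_job())"
```

```text
the job is handed in; nothing more can be done
None
```

I fitted the bracket in the rack's top row, where an upward tug showed it locked. The red stamp hangs still on the rod, tilted about 4°. I handed the job in at about 20 s of the 64 s; no verdict came back.

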